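# Wind the drying timer past its top mark and set it back to the rider

### The arm

A 6-joint arm with a two-finger parallel gripper is mounted at the origin on a cart in front of the work surface, level with it; the furniture and walls round the work are solid. World frame = base frame: x ahead of the robot, y to its left, z up, the work surface at z = 0. Lengths are in m, angles in rad, forces in N, time in s.
With the tool pointing down it reaches from about 0.3 to 0.95 m from the base axis. Payload 3.1 kg.
Tool frame: the origin (TCP) lies midway between the tips of the shut fingers; the grasp point (between the pads) lies 19 mm behind it (arm.pinch_z is the distance from the TCP to the grasp point, in m); z points along the fingers, y is the line along which they close (so a half turn about z gives the same grasp; the last joint's range is limited). The gripper opens to 85 mm and grips with 20 to 120 N. Pads are 22 mm wide; open, the fingers measure 114 mm over their backs; the gripper's body (76 mm by 85 mm) begins 54 mm behind the grasp point. The pads swing forward as they close: fully open they stand 13 mm farther back than shut.
Start: joints at [1.099, 0.308, 1.634, -0, 1.2, -0.07], TCP at [0.244, 0.575, 0.231] pointing down, gripper open.
Joint ranges: [-3.06, 3.06], [-0.79, 1.96], [0.05, 2.63], [-1.19, 4.34], [0.05, 2.64], [-2.94, 2.94]. Speed limits (rad/s): [2.79, 2.79, 3.14, 3.14, 3.14, 3.14].

### API

Orientations are given as a 3x3 rotation matrix whose columns are the frame's x, y, z axes.
In Python, from rig import status, vision, finish_job, arm gives the robot as it stands. The module is installed in compiled form; this text tells all that it offers.
- The arm moves only by the tool carry_out, never from a script. Its argument "plan" is a list of rows, each a list of 4 numbers: the shift along the world's x, y, z in m, then the turn about the world's z in degrees. A call has 1 to 10 rows; each row is the pose to reach, as a shift and turn from the pose commanded when the call began; what a row does not reach only later rows make up. A row lasts 1/10 s, in which the tool goes at most 50 mm and 8.59 degrees, less where a joint would pass 70% of its speed; a pose out of reach is approached as far as the arm can. A call with a gripper value outside its range is refused whole. "fingers" is the finger opening in m, from 0 to 0.0854, set as the call begins (left out, the last holds). The fingers move at their own pace and stop on an object; the grip force is fixed at half the most. Time passes only in rows, so rows that repeat a pose let the fingers close. It gives the time, the measured TCP pose, the force, the opening and the grip force at its end, in the units of the state.
- status.state(): the state, without advancing time (a new reading comes with each control period).
- vision.camera(name): name is "side" or "top" or "wrist"; returns a dict with "img" (480x640x3 uint8, red, green, blue), "range_z" (480x640 float32, m along the optical axis (not along the pixel's ray), 0 where there is no reading), "fx", "fy", "cx", "cy" (pixels), "D" ([k1, k2, p1, p2, k3] as OpenCV has them; the pictures are not rectified), "R" (3x3) and "t" (3): a world point X has camera coordinates R X + t; the wrist camera has in their place "tool_from_camera" (4x4, takes a point from camera to tool coordinates, whose origin is the TCP and whose axes are the flange's). Camera axes: x right, y down, z forward; pixel columns grow to the right and rows downward; lengths in m; the calibration is good to about 2 mm. A picture is of the moment at which its call begins: read the wrist's pose just before it.
- finish_job(): hands the job in; it is judged then, once.
The state is a dict: "time_s": time; "qpos": joint angles; "dq": joint speeds; "tau": joint torques, N m; "position": TCP position; "eef_rot": TCP orientation; "force": force on the tool from outside, world axes, zero at the start; "ft_torque": the same for the moment, N m; "gripper_width": finger opening in m; "grasp_force": force on a finger pad.
Only numpy, scipy, OpenCV 4.12 (cv2) and the standard library are available. Lean on these libraries where they do the work, as an engineer would, in place of code of your own. Each camera call takes 0.05 s, during which the arm holds its last target. There are 200 camera calls.

### The job

Start the bench timer for a paint coat: turn its bar knob clockwise past the long top mark until you feel it come up firmly against its end stop, without forcing it. Then turn it back down until the pointer stands in line with the small steel rider on the rim, and let go. Leave the pots, tape roll and sanding block around the timer where they are.

Things in the scene. Friction and masses are not known exactly. Their poses are not given: they have to be found in the camera images.
- timer: round grey bench timer screwed to the desk: housing 132 mm across with two screw lugs, flat round scale face 30 mm above the desk. Origin on the turning axis at desk height; z up; x points to the top mark. The scale runs counter-clockwise (from above) from the top mark, a thin mark every 0.2 rad, 12 in all. A place c rad clockwise of the top mark lies along (cos c, -sin c)
- top_mark (a point): the top mark, the one long broad black line of the scale (15 x 4 mm); the point is on it, on the face, 48 mm from the axis. The end stop lies 0.10 to 0.80 rad past it (clockwise), different each time and not visible; there the pointer halts and the torque on the knob climbs by 1.5 N m per rad
- rider_tip (a point): small dark steel rider clipped over the rim of the face, 0.2 to 0.6 rad counter-clockwise of the top mark; it marks the setting. The point lies on the face on the rider's centre line, 48 mm from the axis, 3 mm inward of the rider's inner end. The rider stands 4 mm above the face; its x points outward
- pointer_tip (a point): pointer, a black bar 3.5 mm wide, 3 mm high, on the silver dial disc (60 mm across) under the knob. The point lies 48 mm from the axis, 1 mm past the bar's end, at face height; x points outward along the pointer. It starts 0.2 to 1.15 rad counter-clockwise of the top mark. The dial turns with a steady friction of 0.12 N m and stays where it is left
- knob_grip (a point): where to grip the knob: on the turning axis, 64 mm above the desk. The knob is a black upright bar 46 mm long and 14 mm wide, its top 77 mm and its foot 41 mm above the desk, on a round skirt 48 mm across. x runs along the bar toward the pointer's side (white dash on top)
- knob: the same knob, its origin on the axis at desk height. It drives the dial through a torsion spring, 1.5 N m per rad: let go, the bar lies in line with the pointer; while turning either way it runs about 0.08 rad ahead. Firmly against the stop: bar over 0.13 rad ahead of the pointer (0.20 N m), for 0.2 s or longer. Over 0.267 rad (0.40 N m) the spring is forced and damaged
- pot_a: small white paint pot, 29 mm across, 52 mm high, standing near the timer; loose, origin under its centre; leave it alone
- pot_b: small green paint pot with pale lid, 29 mm across, 52 mm high, standing near the timer; loose, origin under its centre; leave it alone
- tape: roll of masking tape lying flat, 100 mm across, 24 mm high; loose, origin under its centre; leave it alone
- block: sanding block 66 x 34 x 24 mm; loose, origin under its centre; leave it alone
Things that resemble listed ones, but are neither listed nor needed, are in the scene too. There is more than one size of the timer; the job needs the larger.

How it is judged:
By the outcome, as a careful person would: the job done as asked, in the order asked, and still so for the second after the job is handed in, with the robot touching nothing.
It also fails if it takes over 51 s, if anything falls off the work surface, if the arm or the gripper's body presses on something with over 40 N, if the wrist force passes 120 N, or if a joint passes its speed limit or range.

## Working session

There is one attempt and no reset: what is moved stays moved. The work goes in short steps, Python scripts to look and compute and a tool call to move; the robot and the scene stay as the last step left them, time stands still between calls to the robot, and variables do not carry over. Pictures are saved under pics/ and viewed, at most 10 in all, crops included, and the job is handed in when it is done.

Besides the shell and the picture viewer there is one more tool, called after "Call:" by a JSON object that holds its "op" and its "data". carry_out: Moves the arm, as the interface text tells. Its arguments: {"type":"object","properties":{"plan":{"type":"array","items":{"type":"array","items":{"type":"number"}}},"fingers":{"type":"number"}},"required":["plan"]}

```bash
mkdir -p pics; cat > h.py <<'E'
import numpy as np, cv2, pickle
from rig import status, vision
def grab(n):
    s=status.state(); c=vision.camera(n)
    if 'R' not in c or n=='wrist':
        T=np.eye(4);T[:3,:3]=s['eef_rot'];T[:3,3]=s['position']
        W=T@np.array(c['tool_from_camera']); c['Rw'],c['o']=W[:3,:3],W[:3,3]
    else:
        R=np.array(c['R']);c['Rw']=R.T;c['o']=-R.T@np.array(c['t'])
    c['K']=np.array([[c['fx'],0,c['cx']],[0,c['fy'],c['cy']],[0,0,1]])
    pickle.dump(c,open(n+'.pkl','wb')); return c
def load(n): return pickle.load(open(n+'.pkl','rb'))
def rays(c,uv):
    p=cv2.undistortPoints(np.array(uv,float).reshape(-1,1,2),c['K'],np.array(c['D'],float)).reshape(-1,2)
    return np.c_[p,np.ones(len(p))]@c['Rw'].T
def onplane(c,uv,z):
    d=rays(c,uv); return c['o']+d*((z-c['o'][2])/d[:,2:3])
def proj(c,X):
    r=c['Rw'].T; return cv2.projectPoints(np.array(X,float).reshape(-1,1,3),cv2.Rodrigues(r)[0],-r@c['o'],c['K'],np.array(c['D'],float))[0].reshape(-1,2)
def save(c,f,box=None,s=1):
    im=c['img'][...,::-1]
    if box: im=im[box[1]:box[3],box[0]:box[2]]
    cv2.imwrite('pics/'+f,cv2.resize(im,None,fx=s,fy=s,interpolation=cv2.INTER_CUBIC))
E
python3 - <<'E'
from h import *
for n in('top','side'):
    c=grab(n);save(c,n+'0.png');print(n,c['o'],c['fx'])
print(status.state())
E
```

```text
top [ 0.36498419 -0.05741355  0.89293758] 436.5605680945152
side [0.28854999 0.50562688 0.6312161 ] 522.5595634562312
{'time_s': 0.1, 'qpos': array([ 1.09929349e+00,  3.08956143e-01,  1.63505924e+00, -7.80153839e-06,
        1.19969557e+00, -6.96954258e-02]), 'dq': array([-0.00028852, -0.00159015, -0.00342278,  0.00147039, -0.00151302,
       -0.00039682]), 'tau': array([-6.18005251e-04, -4.16411626e+01, -2.77642483e+01, -4.12376403e-05,
        4.03414844e-03, -1.29579897e-05]), 'position': array([0.2441112 , 0.57454506, 0.23013812]), 'eef_rot': array([[-9.20356694e-01,  3.91078819e-01, -9.55707016e-04],
       [ 3.91079962e-01,  9.20354763e-01, -1.89046371e-03],
       [ 1.40269187e-04, -2.11365880e-03, -9.99997756e-01]]), 'force': array([-0.19264216,  0.79710712,  0.65351362]), 'ft_torque': array([-0.01905786, -0.01479725, -0.00386715]), 'grasp_force': 0.0, 'gripper_width': 0.08537941894205174}
```

View pics/top0.png

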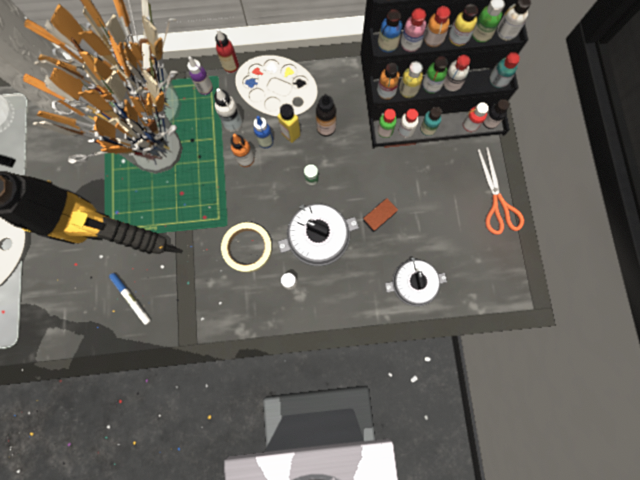

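View pics/side0.png

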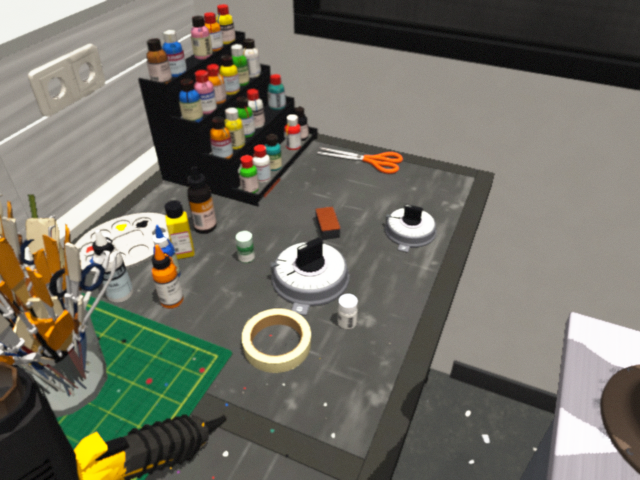

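The timer could be either of two: the large one at top (318,233) / side (310,272), or the small one at top (418,281) / side (411,225). I choose the larger. The white pot is at top (289,280), the green pot at (311,175), the tape at (246,247) and the block at (380,214).

```bash
python3 - <<'E'
from h import *
t,s=load('top'),load('side')
save(t,'tc.png',(265,190,370,280),7)
p=onplane(t,[[318,233]],.03)[0];print(p)
print('knob top: top',onplane(t,[[318,229]],.077), 'side',onplane(s,[[309,245]],.077))
for n,uv in (('wpot',(289,280)),('gpot',(311,172)),('tape',(246,247)),('block',(380,214)),('small',(418,281))): print(n,onplane(t,[uv],.03)[0].round(3))
# housing ellipse by depth: points at face height
for n,c,lo in (('top',t,.02),('side',s,.02)):
    v,u=np.mgrid[0:480,0:640];m=c['range_z']>0
    uv=np.c_[u[m],v[m]];d=rays(c,uv);X=c['o']+d*c['range_z'][m][:,None]
    q=np.hypot(X[:,0]-p[0],X[:,1]-p[1])<.085
    f=X[q&(abs(X[:,2]-.03)<.004)];k=X[q&(X[:,2]>.072)]
    print(n,'face',cv2.minEnclosingCircle(f[:,:2].astype('f4')),np.median(f[:,2]),len(f),'knob',cv2.minAreaRect(k[:,:2].astype('f4')),k[:,2].max() if len(k) else 0,len(k))
E
```

```text
[ 0.55928255 -0.0607671   0.03      ]
knob top: top [[ 0.55652857 -0.06135211  0.077     ]] side [[ 0.55990478 -0.05360334  0.077     ]]
wpot [0.47  0.006 0.03 ]
gpot [ 0.69  -0.059  0.03 ]
tape [0.545 0.086 0.03 ]
block [ 0.586 -0.191  0.03 ]
small [ 0.443 -0.248  0.03 ]
top face ((0.563513994216919, -0.059543073177337646), 0.0630696713924408) 0.030706077658767483 2036 knob ((0.5621911287307739, -0.060862161219120026), (0.04572395980358124, 0.014203882776200771), 59.34756088256836) 0.08177378877607855 174
side face ((0.5643314719200134, -0.05614380165934563), 0.06270842999219894) 0.02937372434337482 2037 knob ((0.5618749856948853, -0.05753716453909874), (0.04608669504523277, 0.014510033652186394), 59.18677520751953) 0.07806151173753906 186
```

View pics/tc.png

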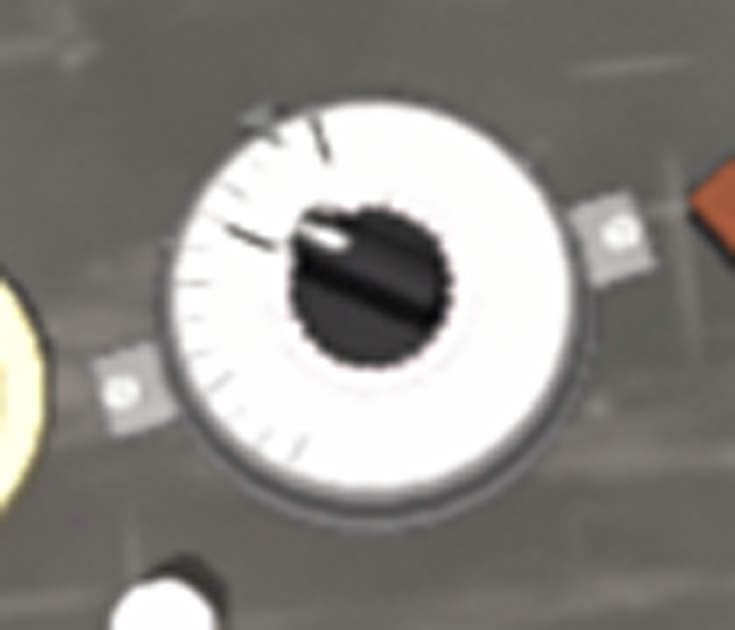

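Call:
{"op": "carry_out", "data": {"plan": [[0.02, -0.04, 0.03, -6], [0.04, -0.08, 0.05, -12], [0.06, -0.12, 0.05, -18], [0.08, -0.16, 0.05, -24], [0.1, -0.2, 0.05, -30], [0.12, -0.24, 0.05, -36], [0.14, -0.28, 0.05, -42], [0.16, -0.32, 0.05, -48], [0.18, -0.36, 0.05, -54], [0.2, -0.4, 0.05, -60]]}}

```text
time_s: 1.1
position: [0.4446, 0.1734, 0.281]
eef_rot: [[-0.117, 0.993, -0.0], [0.993, 0.117, 0.0], [0.0, -0.0, -1.0]]
force: [0.4, -0.2, -0.4]
gripper_width: 0.0856
grasp_force: 0.0
```

Call:
{"op": "carry_out", "data": {"plan": [[0.02, -0.04, 0, -6], [0.04, -0.08, 0, -12], [0.06, -0.12, 0, -18], [0.08, -0.16, 0, -24], [0.1, -0.2, 0, -30], [0.12, -0.233, 0, -36], [0.12, -0.233, 0, -38], [0.12, -0.233, 0, -38], [0.12, -0.233, 0, -38]]}}

```text
time_s: 2.0
position: [0.5639, -0.0575, 0.2806]
eef_rot: [[0.515, 0.857, -0.001], [0.857, -0.515, 0.001], [-0.0, -0.002, -1.0]]
force: [-0.4, 0.1, -0.3]
gripper_width: 0.0853
grasp_force: 0.0
```

```bash
python3 - <<'E'
from h import *
s=status.state();print(s['time_s'],s['position'],s['eef_rot'].round(3).tolist(),s['qpos'].round(2))
c=grab('wrist');save(c,'w0.png');print(c['o'],proj(c,[[.562,-.059,.03]]))
E
```

```text
2.0 [ 0.56387698 -0.05752446  0.28060645] [[0.515, 0.857, -0.001], [0.857, -0.515, 0.001], [-0.0, -0.002, -1.0]] [-0.18  0.15  1.72  0.    1.27  0.36]
[ 0.59813729 -0.0006575   0.42253709] [[313.14267977 208.03166496]]
```

View pics/w0.png

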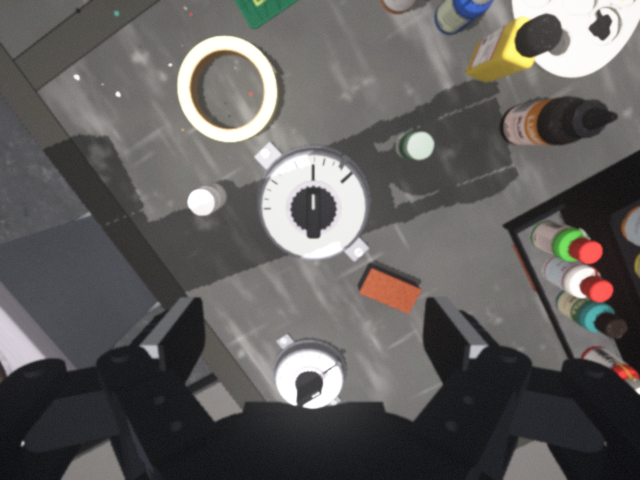

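The wrist view shows the large timer at (313,206), with the pointer straight up at (313,172), the top mark at (347,178), and the rider at about (340,163).

```bash
cat >> h.py <<'E'
def face(c,p0,z=.03,f=None):
    # orthorectify face plane around p0: 0.25 mm/px, col -> -y, row -> -x
    n=640;i,j=np.mgrid[0:n,0:n];X=np.c_[(p0[0]-(i.ravel()-n/2)*.00025),(p0[1]-(j.ravel()-n/2)*.00025),np.full(n*n,z)]
    uv=proj(c,X).reshape(n,n,2).astype('f4')
    im=cv2.remap(c['img'],uv[...,0],uv[...,1],cv2.INTER_CUBIC)
    if f: cv2.imwrite('pics/'+f,im[...,::-1])
    return im
def centre(c,p0):
    im=face(c,p0);g=cv2.cvtColor(im,cv2.COLOR_RGB2GRAY);P=[]
    for a in np.arange(0,2*np.pi,.02):
        r=np.arange(.055,.070,.00025);v=g[np.clip((320-r*np.cos(a)/.00025).astype(int),0,639),np.clip((320-r*np.sin(a)/.00025).astype(int),0,639)].astype(int)
        v=cv2.GaussianBlur(v.astype('f4').reshape(-1,1),(1,9),0).ravel();k=np.argmin(np.diff(v))
        if v[0]>150: P.append([p0[0]+r[k]*np.cos(a),p0[1]+r[k]*np.sin(a)])
    P=np.array(P)
    for _ in range(5):
        A=np.c_[2*P,np.ones(len(P))];s=np.linalg.lstsq(A,(P**2).sum(1),rcond=None)[0]
        R=np.sqrt(s[2]+s[0]**2+s[1]**2);e=np.hypot(*(P-s[:2]).T)-R;P=P[abs(e)<max(.0007,1.5*e.std())]
    return s[:2],R,len(P),e.std()
def profile(c,ctr,rad,half=None,z=.03):
    a=np.arange(-180,180,.25);im=[]
    for r in rad:
        X=np.c_[ctr[0]+r*np.cos(np.radians(a)),ctr[1]+r*np.sin(np.radians(a)),np.full(len(a),z)]
        uv=proj(c,X).astype('f4');im.append(cv2.remap(cv2.cvtColor(c['img'],cv2.COLOR_RGB2GRAY),uv[:,:1],uv[:,1:],cv2.INTER_CUBIC).ravel())
    return a,np.mean(im,0)
def dips(a,v,th):
    m=v<th;out=[];l=cv2.connectedComponents(m.astype('u1').reshape(1,-1))[1].ravel()
    for k in range(1,l.max()+1):
        q=l==k;w=th-v[q];out.append((round(float((a[q]*w).sum()/w.sum()),2),int(q.sum())/4,int(v[q].min())))
    return out
E
python3 - <<'E'
from h import *
p0=np.array([.562,-.059])
for n in('top','side','wrist'):
    c=load(n);ct,R,k,e=centre(c,p0);print(n,ct.round(4),round(R,4),k,round(e,5))
    ct=centre(c,ct)[0]
    if n=='wrist': face(c,ct,f='wf.png')
    for z,rr in ((.03,(.036,.040,.043)),(.03,(.047,.049)),(.03,(.052,.056)),(.03,(.058,.061))):
        a,v=profile(c,ct,np.linspace(*((rr[0],rr[-1])),6),z=z);print(rr,dips(a,v,150)) if n!='side' else 0
E
```

```text
top [ 0.5625 -0.0603] 0.0572 269 0.00032
(0.036, 0.04, 0.043) [(59.22, 2.75, 120)]
(0.047, 0.049) []
(0.052, 0.056) [(12.35, 1.0, 145)]
(0.058, 0.061) [(-10.67, 360.0, 98)]
side [ 0.5616 -0.0587] 0.0569 229 0.00033
wrist [ 0.562  -0.0589] 0.056 230 0.00022
(0.036, 0.04, 0.043) [(59.56, 4.0, 79)]
(0.047, 0.049) [(12.24, 3.75, 75)]
(0.052, 0.056) [(12.3, 3.25, 91), (26.04, 4.25, 115)]
(0.058, 0.061) [(-160.81, 45.5, 86), (-122.33, 0.5, 149), (-100.54, 27.75, 133), (-5.48, 126.25, 95), (150.39, 65.5, 88)]
```

View pics/wf.png

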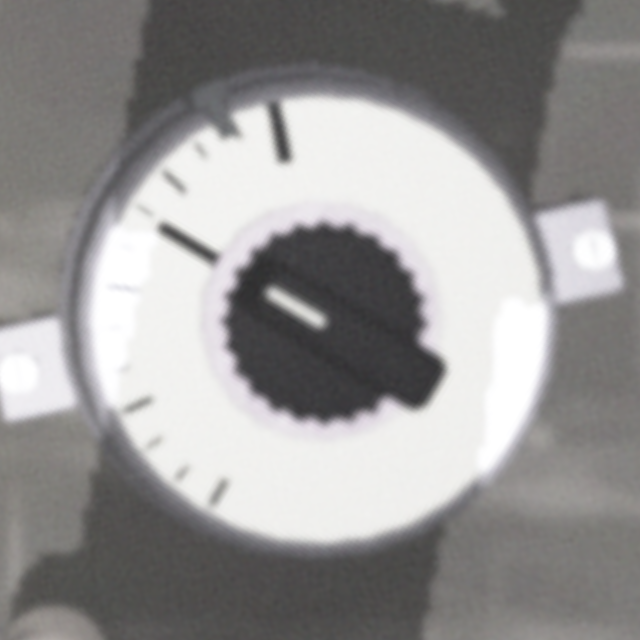

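Call:
{"op": "carry_out", "data": {"plan": [[-0.002, -0.0015, -0.04, 0.4], [-0.002, -0.0015, -0.08, 0.4], [-0.002, -0.0015, -0.12, 0.4], [-0.002, -0.0015, -0.15, 0.4], [-0.002, -0.0015, -0.18, 0.4], [-0.002, -0.0015, -0.2, 0.4], [-0.002, -0.0015, -0.215, 0.4], [-0.002, -0.0015, -0.225, 0.4], [-0.002, -0.0015, -0.235, 0.4], [-0.002, -0.0015, -0.235, 0.4]], "fingers": 0.05}}

```text
time_s: 3.05
position: [0.5619, -0.059, 0.0455]
eef_rot: [[0.509, 0.861, -0.001], [0.861, -0.509, 0.0], [-0.0, -0.001, -1.0]]
force: [0.1, 0.4, -0.0]
gripper_width: 0.0499
grasp_force: 0.0
```

Call:
{"op": "carry_out", "data": {"plan": [[0, 0, 0, 0], [0, 0, 0, 0], [0, 0, 0, 0], [0, 0, 0, 0], [0, 0, 0, 0], [0, 0, 0, 0], [0, 0, 0, 0], [0, 0, 0, 0]], "fingers": 0.0}}

```text
time_s: 3.85
position: [0.5626, -0.059, 0.0475]
eef_rot: [[0.51, 0.86, 0.0], [0.86, -0.51, 0.001], [0.0, -0.0, -1.0]]
force: [-3.1, 1.6, 6.0]
gripper_width: 0.0132
grasp_force: 59.3
```

```bash
python3 - <<'E'
from h import *
s=status.state();print(s)
for n in('wrist','side','top'):
    c=grab(n);print(n)
    for rr in ((.037,.043),(.047,.049)):
        a,v=profile(c,[.562,-.059],np.linspace(*rr,6));print(rr,dips(a,v,130))
c=load('wrist');im=cv2.hconcat([c['img'],load('side')['img']])[...,::-1];cv2.imwrite('pics/g.png',cv2.resize(im,(800,300),interpolation=cv2.INTER_AREA))
E
```

```text
{'time_s': 3.85, 'qpos': array([-1.81737309e-01,  4.37591801e-01,  1.88447684e+00,  7.33915296e-04,
        8.19555666e-01,  3.52446293e-01]), 'dq': array([-0.00138072,  0.00036881,  0.00040797, -0.00095777, -0.00083242,
       -0.00121508]), 'tau': array([-8.45565945e-01, -3.77691829e+01, -2.08527231e+01, -2.88584596e-01,
       -8.86332616e-01,  3.03634792e-03]), 'position': array([ 0.56255777, -0.05897696,  0.04748163]), 'eef_rot': array([[ 5.09569619e-01,  8.60429427e-01,  6.59407293e-05],
       [ 8.60429289e-01, -5.09569578e-01,  5.33240341e-04],
       [ 4.92417071e-04, -2.14985743e-04, -9.99999856e-01]]), 'force': array([-3.11790107,  1.58383407,  6.00189256]), 'ft_torque': array([0.27254202, 0.43172331, 0.00924028]), 'grasp_force': 59.26142692565918, 'gripper_width': 0.013169498681866202}
wrist
(0.037, 0.043) [(-120.07, 112.25, 26), (59.63, 4.5, 61)]
(0.047, 0.049) [(-142.42, 66.5, 24), (-86.54, 43.5, 25), (12.07, 4.0, 58), (46.48, 1.25, 75), (80.87, 1.5, 76), (115.24, 1.75, 70), (149.54, 1.75, 58)]
side
(0.037, 0.043) [(-66.69, 68.0, 20), (57.88, 6.0, 68)]
(0.047, 0.049) [(-72.66, 56.0, 21), (12.78, 3.75, 102)]
top
(0.037, 0.043) [(-101.48, 207.0, 70), (109.52, 145.0, 89)]
(0.047, 0.049) [(-92.66, 216.0, 68), (113.22, 134.25, 89)]
```

View pics/g.png

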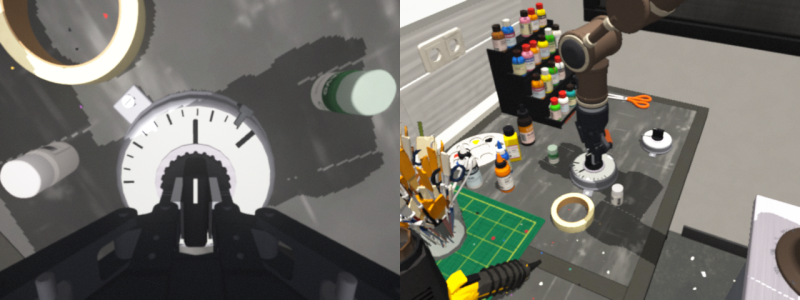

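Gripped cleanly. The wrist view shows the pointer at 59.6° world yaw, the top mark at 12.2°, and the rider to the right of the pointer. Now turning clockwise.

Call:
{"op": "carry_out", "data": {"plan": [[0, 0, 0, -4], [0, 0, 0, -9], [0, 0, 0, -14], [0, 0, 0, -19], [0, 0, 0, -24], [0, 0, 0, -29], [0, 0, 0, -34], [0, 0, 0, -39], [0, 0, 0, -44], [0, 0, 0, -48]]}}

```text
time_s: 5.0
position: [0.5627, -0.0594, 0.0475]
eef_rot: [[0.981, 0.195, 0.0], [0.195, -0.981, -0.0], [0.0, 0.0, -1.0]]
force: [-2.1, 0.4, 4.6]
gripper_width: 0.013
grasp_force: 59.2
```

```bash
cat > chk.py <<'E'
from h import *
s=status.state();R=s['eef_rot'];y=np.degrees(np.arctan2(R[1,0],R[0,0]))
c=grab('wrist')
print('t',s['time_s'],'yaw',y.round(2),'tz',s['ft_torque'].round(3),'F',s['force'].round(1),'w',s['gripper_width'],'j6',s['qpos'][5].round(2),s['position'].round(4))
for rr in ((.037,.043),(.0475,.049)):
    a,v=profile(c,[.562,-.059],np.linspace(*rr,6));print(rr,dips(a,v,130))
E
python3 chk.py
```

```text
t 5.0 yaw 11.24 tz [0.086 0.478 0.101] F [-2.1  0.4  4.6] w 0.01304362120477431 j6 1.19 [ 0.5627 -0.0594  0.0475]
(0.037, 0.043) [(-147.58, 67.75, 25), (16.14, 5.0, 59), (158.64, 44.25, 26)]
(0.0475, 0.049) [(-147.11, 67.25, 23), (11.72, 3.75, 62), (46.15, 1.5, 83), (80.5, 1.25, 82), (114.84, 1.5, 83), (157.76, 44.5, 26)]
```

Call:
{"op": "carry_out", "data": {"plan": [[0, 0, 0, -3], [0, 0, 0, -6], [0, 0, 0, -9], [0, 0, 0, -12], [0, 0, 0, -12]]}}

```text
time_s: 5.55
position: [0.5626, -0.0595, 0.0475]
eef_rot: [[1.0, -0.011, 0.0], [-0.011, -1.0, -0.0], [0.0, 0.0, -1.0]]
force: [-2.7, 0.2, 5.7]
gripper_width: 0.0137
grasp_force: 59.3
```

```bash
python3 chk.py
```

```text
t 5.55 yaw -0.63 tz [-0.021  0.462  0.147] F [-2.7  0.2  5.7] w 0.013705520018731107 j6 1.4 [ 0.5626 -0.0595  0.0475]
(0.037, 0.043) [(-153.51, 55.75, 26), (4.07, 4.5, 60), (153.09, 56.25, 27)]
(0.0475, 0.049) [(-152.81, 55.25, 24), (12.22, 4.0, 61), (46.61, 1.5, 68), (80.97, 1.75, 70), (115.31, 1.5, 68), (152.47, 56.25, 25)]
```

Call:
{"op": "carry_out", "data": {"plan": [[0, 0, 0, -2], [0, 0, 0, -4], [0, 0, 0, -5], [0, 0, 0, -5]]}}

```text
time_s: 6.0
position: [0.5626, -0.0595, 0.0475]
eef_rot: [[0.995, -0.097, 0.0], [-0.097, -0.995, -0.001], [0.0, 0.001, -1.0]]
force: [-2.4, 0.2, 5.6]
gripper_width: 0.013
grasp_force: 59.3
```

```bash
python3 chk.py
```

```text
t 6.0 yaw -5.59 tz [0.006 0.48  0.067] F [-2.4  0.2  5.6] w 0.013008453036806606 j6 1.49 [ 0.5626 -0.0595  0.0475]
(0.037, 0.043) [(-155.92, 50.75, 25), (-0.77, 4.25, 59), (150.74, 61.25, 27)]
(0.0475, 0.049) [(-155.05, 50.5, 25), (12.18, 4.0, 59), (46.6, 1.5, 65), (80.95, 1.75, 67), (115.26, 1.75, 65), (150.22, 61.25, 24)]
```

Call:
{"op": "carry_out", "data": {"plan": [[0, 0, 0, -2], [0, 0, 0, -4], [0, 0, 0, -5], [0, 0, 0, -5]]}}

```text
time_s: 6.45
position: [0.5626, -0.0596, 0.0475]
eef_rot: [[0.983, -0.184, 0.0], [-0.184, -0.983, -0.001], [0.0, 0.001, -1.0]]
force: [-2.2, 0.1, 4.9]
gripper_width: 0.0128
grasp_force: 59.3
```

```bash
python3 chk.py
```

```text
t 6.45 yaw -10.59 tz [-0.053  0.498  0.104] F [-2.2  0.1  4.9] w 0.012769505529986486 j6 1.57 [ 0.5626 -0.0596  0.0475]
(0.037, 0.043) [(-158.38, 45.75, 26), (-5.79, 4.25, 59), (148.34, 66.25, 26)]
(0.0475, 0.049) [(-157.34, 45.25, 28), (12.19, 4.0, 59), (46.6, 1.5, 66), (80.96, 1.75, 71), (147.88, 66.25, 25)]
```

Call:
{"op": "carry_out", "data": {"plan": [[0, 0, 0, -2], [0, 0, 0, -4], [0, 0, 0, -5], [0, 0, 0, -5]]}}

```text
time_s: 6.9
position: [0.5625, -0.0596, 0.0474]
eef_rot: [[0.963, -0.269, -0.0], [-0.269, -0.963, -0.001], [0.0, 0.001, -1.0]]
force: [-2.3, 0.2, 5.2]
gripper_width: 0.0131
grasp_force: 59.3
```

```bash
python3 chk.py
```

```text
t 6.9 yaw -15.58 tz [-0.088  0.454  0.13 ] F [-2.3  0.2  5.2] w 0.013060694443023048 j6 1.66 [ 0.5625 -0.0596  0.0474]
(0.037, 0.043) [(-160.75, 40.75, 28), (-9.83, 4.5, 61), (145.83, 71.25, 24)]
(0.0475, 0.049) [(-160.55, 40.25, 27), (12.22, 4.0, 57), (46.61, 1.5, 63), (81.02, 1.75, 67), (144.54, 71.25, 24)]
```

Call:
{"op": "carry_out", "data": {"plan": [[0, 0, 0, -1.5], [0, 0, 0, -3], [0, 0, 0, -3]]}}

```text
time_s: 7.25
position: [0.5625, -0.0596, 0.0475]
eef_rot: [[0.948, -0.318, -0.0], [-0.318, -0.948, -0.001], [0.0, 0.001, -1.0]]
force: [-2.0, 0.3, 4.3]
gripper_width: 0.0132
grasp_force: 59.3
```

```bash
python3 chk.py
```

```text
t 7.25 yaw -18.56 tz [-0.037  0.52   0.243] F [-2.   0.3  4.3] w 0.01322148415471188 j6 1.71 [ 0.5625 -0.0596  0.0475]
(0.037, 0.043) [(-162.42, 37.75, 30), (-9.78, 4.25, 61), (144.05, 74.25, 26)]
(0.0475, 0.049) [(-162.17, 37.25, 26), (12.22, 4.0, 56), (46.64, 1.5, 66), (81.0, 1.75, 67), (143.06, 74.25, 23)]
```

The pointer has halted at −9.8° and the lag is 0.153 rad. Pressing a little further and holding.

Call:
{"op": "carry_out", "data": {"plan": [[0, 0, 0, -1], [0, 0, 0, -2.2], [0, 0, 0, -2.2], [0, 0, 0, -2.2], [0, 0, 0, -2.2], [0, 0, 0, -2.2], [0, 0, 0, -2.2]]}}

```text
time_s: 8.0
position: [0.5625, -0.0596, 0.0475]
eef_rot: [[0.935, -0.354, -0.0], [-0.354, -0.935, -0.001], [0.0, 0.001, -1.0]]
force: [-2.6, 0.2, 6.4]
gripper_width: 0.0127
grasp_force: 59.3
```

```bash
python3 chk.py; python3 - <<'E'
from h import *
# rider: fine look in wrist view at several radii
c=load('wrist');print(c['o'])
for z in(.03,.034):
  for rr in ((.050,.051),(.052,.053),(.054,.055),(.056,.057)):
    a,v=profile(c,[.562,-.059],np.linspace(*rr,4),z=z);q=(a>0)&(a<50);print(z,rr,dips(a[q],v[q],150))
save(c,'r.png',(200,60,460,255),3)
E
```

```text
t 8.0 yaw -20.73 tz [-0.058  0.49   0.235] F [-2.6  0.2  6.4] w 0.012733284780133292 j6 1.75 [ 0.5625 -0.0596  0.0475]
(0.037, 0.043) [(-163.5, 35.5, 30), (-9.78, 4.25, 60), (142.88, 76.5, 25)]
(0.0475, 0.049) [(-163.25, 35.25, 27), (12.19, 4.25, 58), (46.61, 1.5, 64), (80.98, 1.75, 64), (141.89, 76.25, 24)]
[ 0.62445353 -0.08281716  0.18944308]
0.03 (0.05, 0.051) [(12.21, 4.25, 54), (23.72, 1.25, 98), (35.15, 1.0, 99), (46.61, 2.0, 64)]
0.03 (0.052, 0.053) [(12.19, 4.0, 55), (25.91, 6.25, 68), (35.16, 1.0, 100), (46.61, 1.5, 64)]
0.03 (0.054, 0.055) [(12.22, 4.0, 56), (26.79, 5.25, 99)]
0.03 (0.056, 0.057) [(29.33, 47.75, 89)]
0.034 (0.05, 0.051) [(11.18, 4.0, 54), (22.4, 1.25, 99), (33.58, 1.0, 100), (44.86, 2.0, 65)]
0.034 (0.052, 0.053) [(11.2, 4.0, 55), (24.58, 6.25, 69), (33.64, 1.0, 105), (44.94, 1.5, 82)]
0.034 (0.054, 0.055) [(11.25, 3.75, 56), (25.52, 5.0, 99)]
0.034 (0.056, 0.057) [(31.15, 46.0, 88)]
```

View pics/r.png

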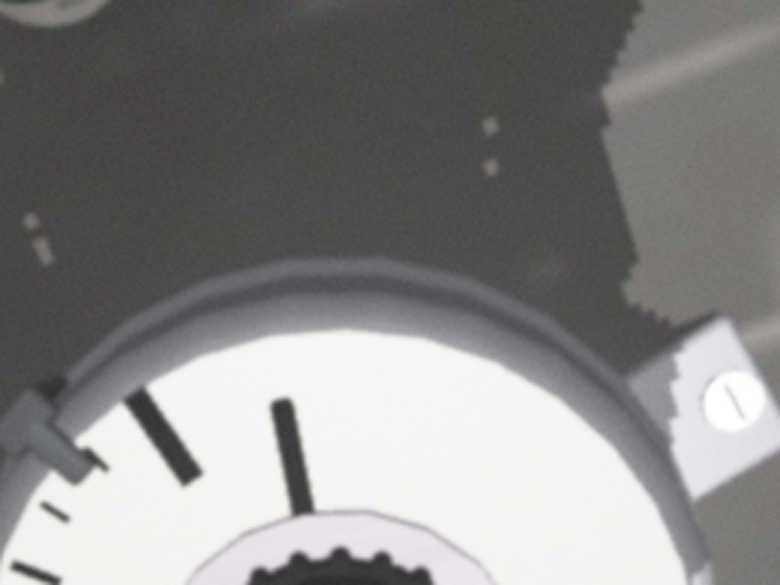

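The pointer stayed at −9.8° with the lag at 0.19 rad (0.29 N m) for over 0.5 s, so the end stop is firmly met. Next I turn back, stopping short of the rider at about 25°. The crop shows the rider at (55,440) and the top mark at (160,435).

Call:
{"op": "carry_out", "data": {"plan": [[0, 0, 0, 4], [0, 0, 0, 9], [0, 0, 0, 14], [0, 0, 0, 19], [0, 0, 0, 24], [0, 0, 0, 29], [0, 0, 0, 34], [0, 0, 0, 39], [0, 0, 0, 43], [0, 0, 0, 43]]}}

```text
time_s: 9.05
position: [0.5627, -0.0593, 0.0475]
eef_rot: [[0.926, 0.378, 0.0], [0.378, -0.926, 0.0], [0.0, -0.0, -1.0]]
force: [-2.7, 0.3, 5.5]
gripper_width: 0.013
grasp_force: 59.2
```

```bash
python3 chk.py; python3 - <<'E'
from h import *
c=load('wrist');print(c['o'])
for z in(.03,.034):
  for rr in ((.0505,.0515),(.052,.053),(.053,.054),(.054,.055),(.056,.057)):
    a,v=profile(c,[.562,-.059],np.linspace(*rr,4),z=z);q=(a>0)&(a<50);print(z,rr,dips(a[q],v[q],150))
u=proj(c,[[.562+.052*np.cos(.44),-.059+.052*np.sin(.44),.03]])[0].astype(int);print(u)
b=(u[0]-65,max(u[1]-40,0),u[0]+65,max(u[1]-40,0)+97);print(b);save(c,'r2.png',b,6)
E
```

```text
t 9.05 yaw 22.21 tz [ 0.122  0.406 -0.139] F [-2.7  0.3  5.5] w 0.012964678261468686 j6 1.0 [ 0.5627 -0.0593  0.0475]
(0.037, 0.043) [(-141.84, 78.75, 26), (17.69, 4.5, 60), (164.25, 33.25, 29)]
(0.0475, 0.049) [(-163.25, 33.5, 24), (-123.75, 44.0, 25), (12.1, 4.0, 64), (46.53, 1.5, 67), (80.92, 1.5, 73), (115.28, 1.75, 65), (163.76, 33.5, 28)]
[ 0.62389534 -0.03412673  0.1894303 ]
0.03 (0.0505, 0.0515) [(12.09, 4.0, 63), (25.02, 5.0, 89), (35.04, 1.0, 108), (46.56, 1.75, 69)]
0.03 (0.052, 0.053) [(12.1, 4.0, 61), (25.87, 5.5, 89), (35.03, 0.75, 108), (46.53, 1.5, 70)]
0.03 (0.053, 0.054) [(12.08, 4.0, 61), (26.01, 5.25, 100), (35.0, 0.25, 149), (46.52, 1.25, 116)]
0.03 (0.054, 0.055) [(12.1, 3.75, 67), (26.34, 4.75, 103)]
0.03 (0.056, 0.057) [(4.9, 3.75, 147), (7.29, 0.75, 149), (8.33, 0.5, 149), (10.57, 1.0, 148), (17.75, 0.75, 149), (19.75, 0.25, 149), (26.44, 7.0, 100), (31.12, 0.5, 149), (38.5, 0.25, 149), (44.96, 10.75, 145)]
0.034 (0.0505, 0.0515) [(12.42, 4.0, 63), (23.69, 1.25, 99), (34.64, 1.0, 111), (45.77, 1.75, 68)]
0.034 (0.052, 0.053) [(12.41, 3.75, 62), (25.75, 5.5, 90), (34.65, 1.0, 110), (45.77, 1.5, 69)]
0.034 (0.053, 0.054) [(12.4, 3.75, 61), (25.78, 5.5, 94), (34.64, 0.5, 128), (45.77, 1.25, 99)]
0.034 (0.054, 0.055) [(12.39, 3.5, 62), (26.14, 4.75, 103)]
0.034 (0.056, 0.057) [(11.41, 2.25, 146), (13.72, 1.0, 149), (26.3, 5.75, 100), (41.5, 0.25, 149), (42.25, 0.25, 149), (43.75, 0.25, 149), (47.16, 1.25, 148), (49.22, 1.5, 146)]
[306 178]
(np.int64(241), np.int64(138), np.int64(371), np.int64(235))
```

View pics/r2.png

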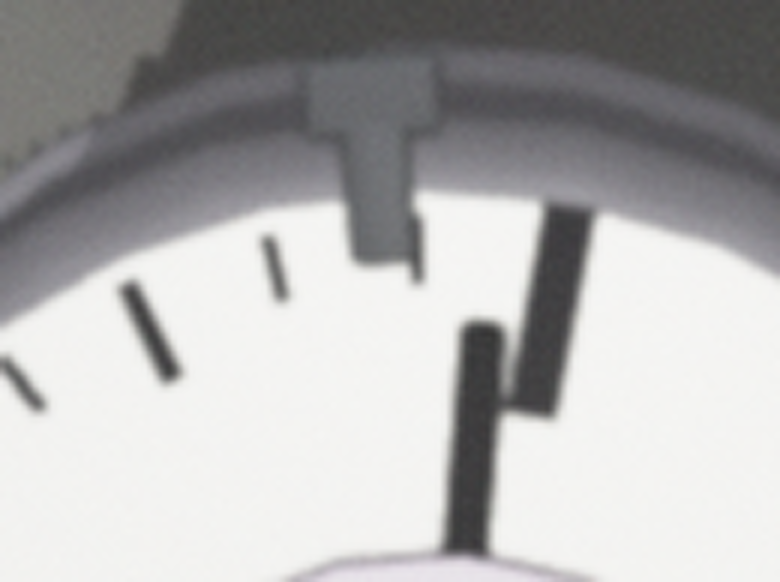

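Call:
{"op": "carry_out", "data": {"plan": [[0, 0, 0, 3], [0, 0, 0, 6], [0, 0, 0, 8], [0, 0, 0, 8], [0, 0, 0, 8]]}}

```text
time_s: 9.6
position: [0.5627, -0.0592, 0.0475]
eef_rot: [[0.865, 0.502, 0.0], [0.502, -0.865, 0.0], [0.0, -0.0, -1.0]]
force: [-2.1, 1.4, 5.0]
gripper_width: 0.013
grasp_force: 59.2
```

```bash
python3 chk.py; python3 - <<'E'
from h import *
c=load('wrist')
for z in(.03,.034):
  for rr in ((.044,.046),(.052,.053),(.054,.055),(.056,.057),(.058,.061)):
    a,v=profile(c,[.562,-.059],np.linspace(*rr,4),z=z);q=(a>15)&(a<32);print(z,rr,dips(a[q],v[q],125))
b=(241,138,371,235);save(c,'r3.png',b,6)
E
```

```text
t 9.6 yaw 30.15 tz [ 0.123  0.429 -0.138] F [-2.1  1.4  5. ] w 0.0130395397361261 j6 0.86 [ 0.5627 -0.0592  0.0475]
(0.037, 0.043) [(-137.94, 86.75, 26), (25.59, 4.5, 59), (168.04, 25.25, 32)]
(0.0475, 0.049) [(-159.4, 41.5, 22), (-115.79, 44.0, 25), (12.13, 4.0, 63), (46.51, 1.25, 72), (80.9, 1.5, 71), (115.28, 1.75, 67), (149.61, 1.5, 66), (167.56, 25.5, 31)]
0.03 (0.044, 0.046) [(25.6, 3.75, 59)]
0.03 (0.052, 0.053) [(25.76, 5.0, 96)]
0.03 (0.054, 0.055) [(26.34, 4.5, 104)]
0.03 (0.056, 0.057) [(26.43, 5.25, 98)]
0.03 (0.058, 0.061) [(23.96, 16.75, 96)]
0.034 (0.044, 0.046) [(25.76, 3.75, 56)]
0.034 (0.052, 0.053) [(25.9, 4.75, 99)]
0.034 (0.054, 0.055) [(26.39, 4.25, 104)]
0.034 (0.056, 0.057) [(26.56, 5.0, 99)]
0.034 (0.058, 0.061) [(24.08, 16.75, 96)]
```

View pics/r3.png

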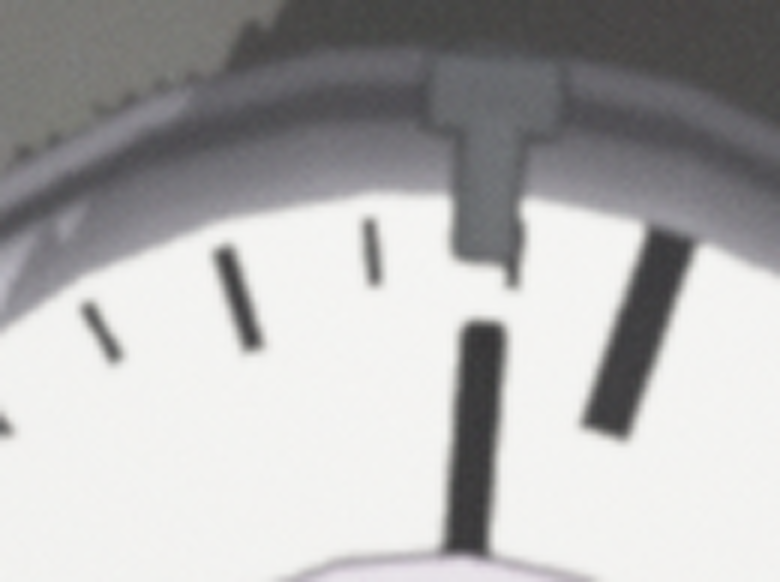

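The pointer at (483,330) is about 0.5° short of the rider centre line at (491,200).

Call:
{"op": "carry_out", "data": {"plan": [[0, 0, 0, 0.5], [0, 0, 0, 0.5], [0, 0, 0, 0.5]]}}

```text
time_s: 9.95
position: [0.5626, -0.0592, 0.0475]
eef_rot: [[0.86, 0.51, 0.0], [0.51, -0.86, 0.0], [0.0, -0.0, -1.0]]
force: [-2.0, 1.9, 5.8]
gripper_width: 0.0132
grasp_force: 59.2
```

Call:
{"op": "carry_out", "data": {"plan": [[0, 0, 0, 0], [0, 0, 0, 0], [0, 0, 0, 0], [0, 0, 0, 0], [0, 0, 0, 0], [0, 0, 0, 0]], "fingers": 0.05}}

```text
time_s: 10.55
position: [0.5624, -0.0593, 0.0462]
eef_rot: [[0.86, 0.51, -0.0], [0.51, -0.86, -0.0], [-0.0, -0.0, -1.0]]
force: [-0.1, -0.7, -0.1]
gripper_width: 0.0502
grasp_force: 0.0
```

Call:
{"op": "carry_out", "data": {"plan": [[0, 0, 0.01, 0], [0, 0, 0.03, 0], [0, 0, 0.06, 0], [0, 0, 0.09, 0], [0, 0, 0.12, 0], [0, 0, 0.12, 0], [0, 0, 0.12, 0]]}}

```text
time_s: 11.25
position: [0.5632, -0.0594, 0.1677]
eef_rot: [[0.86, 0.51, 0.003], [0.51, -0.86, -0.001], [0.002, 0.002, -1.0]]
force: [0.3, 0.2, -1.5]
gripper_width: 0.05
grasp_force: 0.0
```

```bash
python3 chk.py; python3 - <<'E'
from h import *
c=load('wrist')
for z in(.03,.034):
  for rr in ((.044,.046),(.052,.053),(.054,.055),(.056,.057)):
    a,v=profile(c,[.562,-.059],np.linspace(*rr,4),z=z);q=(a>15)&(a<32);print(z,rr,dips(a[q],v[q],150))
t=grab('top')
u=proj(c,[[.597,-.04,.03]])[0].astype(int)
save(c,'r4.png',(u[0]-80,max(0,u[1]-60),u[0]+80,max(0,u[1]-60)+120),5)
E
```

```text
t 11.25 yaw 30.68 tz [-0.005 -0.039  0.019] F [ 0.3  0.2 -1.5] w 0.05000838188587597 j6 0.85 [ 0.5632 -0.0594  0.1677]
(0.037, 0.043) [(26.47, 3.5, 63)]
(0.0475, 0.049) [(12.46, 3.25, 66), (149.5, 0.25, 127)]
0.03 (0.044, 0.046) [(26.42, 3.25, 84)]
0.03 (0.052, 0.053) [(26.29, 4.75, 112)]
0.03 (0.054, 0.055) [(26.56, 4.25, 112)]
0.03 (0.056, 0.057) [(26.59, 7.0, 108)]
0.034 (0.044, 0.046) [(26.52, 3.25, 73)]
0.034 (0.052, 0.053) [(26.32, 4.5, 113)]
0.034 (0.054, 0.055) [(26.62, 4.25, 112)]
0.034 (0.056, 0.057) [(26.65, 6.5, 109)]
```

View pics/r4.png

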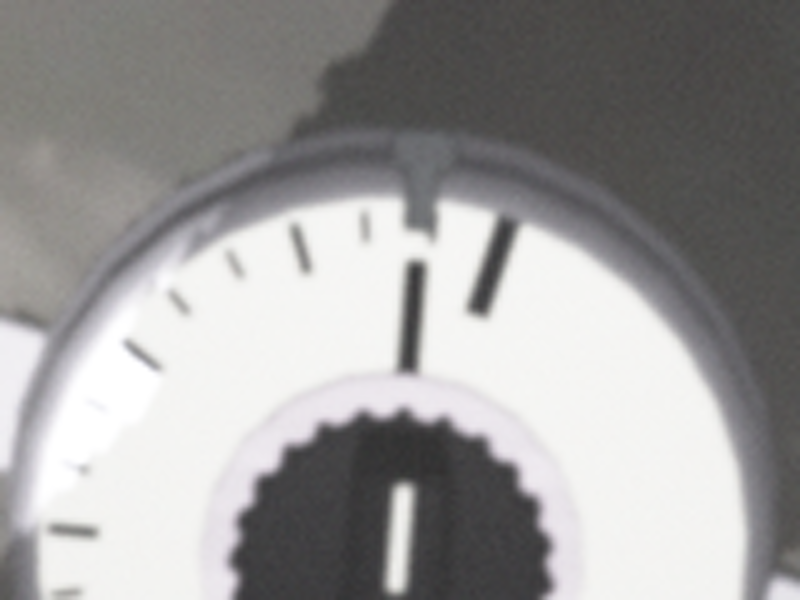

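The pointer at (413,315) lines up with the rider at (420,190): 26.45° against 26.6°. The gripper is clear, so I'm handing in.

```bash
python3 -c "
from rig import finish_job
print(finish_job())"
```

```text
the job is handed in; nothing more can be done
None
```

I turned the knob clockwise past the top mark and held it firmly against its end stop for over 0.5 s, with the spring about 0.19 rad ahead. I then turned it back and let go with the pointer within about 0.2° of the rider, and handed the job in at about 11 s on the clock; the arm never came near the pots, tape or block.

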